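Unload the angled drilling jig: guide out along its T-slot, blank ejected and trayed

TASK

The blank in the angled drilling jig is done: unload it. Slide the drill guide along its T-slot to the open end, lift it out and stand it upright on its foot on the rubber mat; then press the ejector paddle at the front of the jig all the way down, so that the square blank rises out of its nest, lift the blank out and lay it flat in the wooden tray. Leave the chuck key and the sanding block where they are.

Things in the scene. Friction and masses are not known exactly. Their poses are not given: they have to be found in the camera images.
- jig: Fixed drilling jig: plywood base board 150 (x) x 210 (y) x 12 mm under a table tilted 30 degrees towards the jig's front; 145 mm high. Origin: on the bench under the middle of the board; x points to the jig's back (high side, roughly away from the robot), y to its left, z up.
- jig_table: The jig's tilted plywood table, 140 x 200 x 32 mm. Origin: on its upper face (z = 0), in the middle of its length; x points up the slope (30 degrees above level), y left along the T-slot, z square out of the face (30 degrees from vertical, leaning to the jig's front). The nest of the blank: a pocket 152 (y) x 24 (x) mm, 23 mm deep, centred at x = -0.035, y = 0.
- slot_exit (a point): Point on the table's face, at x = 0.022, y = -0.065 of the table: middle of the T-slot's open bay. The aluminium slot runs along the table's y: mouth 18 mm, lips 6 mm thick, cavity 38 mm wide, floor 16.5 mm below the face. The lips reach from the left end only to y = -0.03; from there to the right end (y = -0.10) the slot is open above and at its end.
- guide: Loose drill guide, 0.35 kg, 71 mm high, square to the tilted face; free to slide along the T-slot with 2 mm of side play. Origin: middle of its foot's underside, 15 mm below the face; axes like the table's, z through the grip. T-foot 32 (x) x 50 (y) x 7 mm; shoe 46 x 64 mm, z 15 to 31 mm; wooden grip bar 20 (x) x 98 (y) mm, z 31 to 71 mm; arm 38 mm wide out to x = -79 mm over the blank, z 16 to 27.
- blank: Loose square turning blank of mid-brown wood in the jig's nest, held there by the guide's arm; 22 (x) x 150 (y) x 22 mm, about 0.1 kg. Origin: middle of its underside. At first its top lies 1 mm below the jig's face; with the ejector fully down it stands 17 mm proud of the face, still square to it, and can be gripped across its 22 mm.
- blank_mid (a point): The centre of the blank in the jig.
- ejector (a joint): Hinge of the ejector lever, rad: 0 at rest, 0.30 with the paddle fully down. Stiff: it takes about 4 to 6 N on the paddle and stays where it is left. Its rods push the blank up 18 mm, square to the face.
- paddle (a point): Top of the steel paddle with rubber pad (40 x 74 mm) at the front of the jig, in its middle, about 39 mm above the bench. Pressing the paddle straight down about 14 mm brings it to its stop.
- tray: Fixed open wooden tray, 100 (x) x 190 (y) x 34 mm high outside, walls and floor 6 mm. Origin: middle of its underside; y along its length.
- mat: Fixed dark rubber bench mat, 130 (x) x 120 (y) x 4 mm, flat on the bench to the right of the jig, beyond a black cable that lies on the bench (8 mm high). Origin: middle of its underside.
- chuck_key: Bystander: black chuck key with T bar, 70 x 70 x 12 mm, lying on the bench. Origin: middle of its underside.
- sanding_block: Bystander: brown rubber sanding block, 52 x 68 x 24 mm. Origin: middle of its underside.

How it is judged:
On the way, in this order (a step that is already met when the one before it is completed fails the run):
1. the drill guide has been slid out at the open end of the T-slot and lifted clear of the jig's face (z of guide in the frame of jig_table above 0.02 m and z of blank_mid in the frame of jig_table below -0.005 m), for 0.1 s.
2. the ejector paddle is pressed down and the knockout rods have raised the blank out of its nest, the fingers not on the blank (value of joint ejector above 0.25 rad and z of blank_mid in the frame of jig_table above 0 m and contact force between the fingers and blank below 0.05 N), for 0.1 s.
At the end, for the whole second after the job is handed in: The guide stands upright (within 7 degrees) on its foot on the mat, the middle of the foot at least 15 mm inside the mat's edges; the blank from the jig lies flat (within 6 degrees) on the tray's floor, inside its walls; both at rest (x of guide in the frame of mat between -0.05 and 0.05 m and y of guide in the frame of mat between -0.045 and 0.045 m and z of guide in the frame of mat below 0.009 m and angle between guide's own z axis and vertical below 0.12 rad and linear speed of each of guide, blank below 0.02 m/s and x of blank_mid in the frame of tray between -0.044 and 0.044 m and y of blank_mid in the frame of tray between -0.089 and 0.089 m and z of blank_mid in the frame of tray below 0.022 m and angle between blank's own y axis and vertical between 1.47 and 1.67 rad); the robot touches nothing.
It fails at once if the chuck key is pushed more than 3 cm (distance of chuck_key from where it was at the start of the episode above 0.03 m).
It fails at once if the sanding block is pushed more than 3 cm (distance of sanding_block from where it was at the start of the episode above 0.03 m).
It also fails if it takes over 64 s, if anything falls off the work surface, if the arm or the gripper's body presses on something with over 40 N, if the wrist force passes 120 N, or if a joint passes its speed limit or range.

ROBOT

A 6-joint arm with a two-finger parallel gripper is mounted at the origin on a cart in front of the work surface, level with it; the furniture and walls round the work are solid. World frame = base frame: x ahead of the robot, y to its left, z up, the work surface at z = 0. Lengths are in m, angles in rad, forces in N, time in s.
With the tool pointing down it reaches from about 0.375 to 0.9 m from the base axis. Payload 3.1 kg.
Tool frame: the origin (TCP) lies at the very end of the fingers, on their centre line; the grasp point (between the pads) lies 19 mm behind it (manip.grasp_offset is the distance from the TCP to the grasp point, in m); x points along the fingers, z is the direction in which the jaws open and shut, and the axes are right-handed (so a half turn about x gives the same grasp; the last joint's range is limited). The gripper opens to 85 mm and grips with 20 to 120 N. Pads are 22 mm wide; open, the fingers measure 114 mm over their backs; the gripper's body (76 mm by 85 mm) begins 54 mm behind the grasp point. The pads swing forward as they close: fully open they stand 13 mm farther back than shut.
Start: joints at [-1.298, 0.527, 1.433, -0, 1.181, -0.178], TCP at [0.272, -0.563, 0.231] pointing down, gripper open.
Joint ranges: [-3.08, 3.08], [-0.75, 2.2], [0.22, 2.44], [-1.43, 4.57], [0, 2.65], [-2.85, 2.85]. Speed limits (rad/s): [2.79, 2.79, 3.14, 3.14, 3.14, 3.14].

INTERFACE

Orientations are given as a unit quaternion [x, y, z, w].
In Python, from station import manip gives the robot as it stands.
- The arm moves only by the tool send_rows, never from a script. Its argument "steps" is a list that holds one entry, the list of rows, each a list of 5 numbers: the closure, from 0 (fully open) to 1 (shut), then the shift along the world's x, y, z in m, then the turn about the world's z in rad. A call has 1 to 8 rows; each row is the pose to reach, as a shift and turn from the pose commanded when the call began; what a row does not reach only later rows make up. A row lasts 1/8 s, in which the tool goes at most 62.5 mm and 10.7 degrees, less where a joint would pass 70% of its speed; a pose out of reach is approached as far as the arm can. A call with a gripper value outside its range is refused whole. The fingers move at their own pace and stop on an object; "grip_force" is the grip in N (left out, the last holds). Time passes only in rows, so rows that repeat a pose let the fingers close. It gives the time, the measured TCP pose, the force and the opening at its end, in the units of the state.
- manip.sense(): the state, without advancing time (a new reading comes with each control period).
- manip.snapshot(name): name is "scene" or "top" or "wrist"; returns the picture (420x560x3 uint8, red, green, blue); there is no depth.
- manip.camera_params(name): a dict with "fx", "fy", "cx", "cy" (pixels), "D" ([k1, k2, p1, p2, k3] as OpenCV has them; the pictures are not rectified), "T" (4x4, takes a point from camera to world coordinates); the wrist camera has in their place "tool_from_camera" (4x4, takes a point from camera to tool coordinates, whose origin is the TCP and whose axes are the tool frame's). Camera axes: x right, y down, z forward; pixel columns grow to the right and rows downward; lengths in m; the calibration is good to about 2 mm. A picture is of the moment at which its call begins: read the wrist's pose just before it. camera_params takes no time and is no camera call.
- manip.sign_off(): hands the job in, once; it reports no verdict.
The state is a dict: "t": time; "q": joint angles; "qd": joint speeds; "tau": joint torques, N m; "tcp_pos": TCP position; "tool_rot": TCP orientation; "force": force on the tool from outside, world axes, zero at the start; "ft_torque": the same for the moment, N m; "finger_gap": opening from 0.0 (shut) to 1.0 (fully open).
Only numpy, scipy, OpenCV 4.12 (cv2) and the standard library are available. Lean on these libraries where they do the work, as an engineer would, in place of code of your own. Each camera call takes 0.05 s, during which the arm holds its last target.

## Working session

There is one attempt and no reset: what is moved stays moved. The work goes in short steps, Python scripts to look and compute and a tool call to move; the robot and the scene stay as the last step left them, time stands still between calls to the robot, and variables do not carry over. Pictures are saved under pics/ and viewed, and the job is handed in when it is done.

Besides the shell and the picture viewer there is one more tool, called after "Emit:" by a JSON object that holds its "api" and its "payload". send_rows: Moves the arm, as the interface text tells. Its arguments: {"type":"object","properties":{"steps":{"type":"array","items":{"type":"array","items":{"type":"array","items":{"type":"number"}}}},"grip_force":{"type":"number"}},"required":["steps"]}

```bash
ls; mkdir -p pics
python3 - <<'E'
from station import manip
import cv2
for n in ["scene","top","wrist"]:
    if n=="wrist": print(manip.sense())
    im=manip.snapshot(n); cv2.imwrite(f"pics/{n}0.png",im[:,:,::-1]); 
    p=manip.camera_params(n); print(n,p)
E
```

```text
pics
scene {'fx': 504.61066159433875, 'fy': 504.61066159433875, 'cx': 277.94874039262345, 'cy': 204.2906379220871, 'D': array([-0.02316785,  0.        ,  0.        ,  0.        ,  0.        ]), 'T': array([[-0.86036755, -0.35436109,  0.36632757,  0.08640511],
       [-0.50961146,  0.58684692, -0.62921129,  0.47521566],
       [ 0.00798979, -0.72803771, -0.68549052,  0.86413338],
       [ 0.        ,  0.        ,  0.        ,  1.        ]])}
top {'fx': 476.5314202348312, 'fy': 476.5314202348312, 'cx': 282.48010268515077, 'cy': 209.20697149655612, 'D': array([-0.07850976,  0.        ,  0.        ,  0.        ,  0.        ]), 'T': array([[-0.02092701, -0.99002507,  0.13932849,  0.36894945],
       [-0.99908832,  0.02589514,  0.03394067, -0.23749147],
       [-0.03721004, -0.13849119, -0.98966439,  1.04417896],
       [ 0.        ,  0.        ,  0.        ,  1.        ]])}
{'t': 0.1, 'q': array([-1.29848771e+00,  5.28371661e-01,  1.43377062e+00,  2.69889728e-05,
        1.18141326e+00, -1.78521636e-01]), 'qd': array([-0.0003679 , -0.00168844, -0.00103589, -0.00136421, -0.00096662,
      
[... 272 characters left out ...]
 'force': array([-0.26780177, -0.78565368, -0.55609395]), 'ft_torque': array([-0.04219073, -0.04267457, -0.01515879]), 'finger_gap': 1.00260916867452}
wrist {'fx': 368.1943921585591, 'fy': 368.1943921585591, 'cx': 277.00024435160907, 'cy': 208.59656003947535, 'D': array([-0.04188365,  0.        ,  0.        ,  0.        ,  0.        ]), 'tool_from_camera': array([[-3.83209657e-04, -3.02453822e-01,  9.53163962e-01,
        -1.42627706e-01],
       [ 1.09086284e-04, -9.53164039e-01, -3.02453802e-01,
         7.54097448e-02],
       [ 9.99999921e-01, -1.19261029e-05,  3.98255228e-04,
         3.76470393e-04],
       [ 0.00000000e+00,  0.00000000e+00,  0.00000000e+00,
         1.00000000e+00]])}
```

View pics/scene0.png

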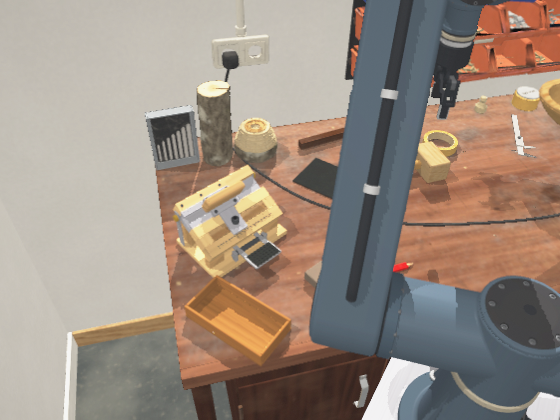

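View pics/top0.png

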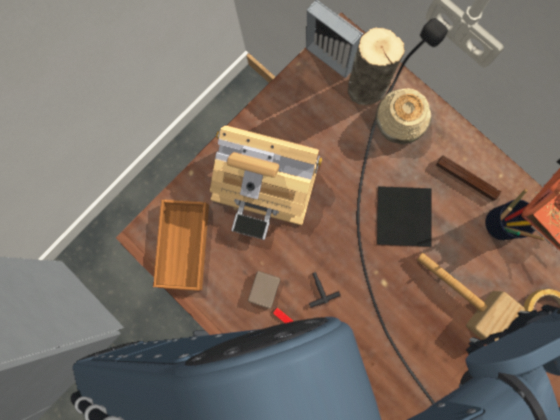

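View pics/wrist0.png

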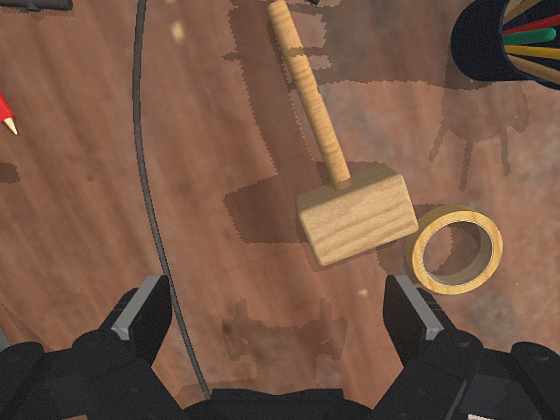

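Scene view: jig centred near (230,220), tray at (238,318), mat at about (320,178). Top view: jig near (262,175), grip bar (253,163), paddle (251,222), tray (181,245), mat (404,216), sanding block (264,290), chuck key (322,290). I'll zoom in on these.

```bash
cat > h.py <<'E'
import numpy as np, cv2
from scipy.spatial.transform import Rotation as R
from station import manip
def cam(n,pos=None,quat=None):
    p=dict(manip.camera_params(n))
    if n=="wrist":
        T=np.eye(4);T[:3,:3]=R.from_quat(quat).as_matrix();T[:3,3]=pos
        p["T"]=T@p["tool_from_camera"]
    p["K"]=np.array([[p["fx"],0,p["cx"]],[0,p["fy"],p["cy"]],[0,0,1]])
    return p
def rays(p,uv):
    n=cv2.undistortPoints(np.array(uv,float).reshape(-1,1,2),p["K"],np.array(p["D"])).reshape(-1,2)
    d=np.c_[n,np.ones(len(n))]@p["T"][:3,:3].T
    return p["T"][:3,3],d/np.linalg.norm(d,axis=1)[:,None]
def onz(p,uv,z):
    o,d=rays(p,uv); return o+d*((z-o[2])/d[:,2])[:,None]
def proj(p,X):
    T=np.linalg.inv(p["T"]); return cv2.projectPoints(np.array(X,float).reshape(-1,1,3),cv2.Rodrigues(T[:3,:3])[0],T[:3,3],p["K"],np.array(p["D"]))[0].reshape(-1,2)
def tri(p1,u1,p2,u2):
    o1,d1=rays(p1,[u1]);o2,d2=rays(p2,[u2]);d1=d1[0];d2=d2[0]
    s=np.linalg.lstsq(np.c_[d1,-d2],o2-o1,rcond=None)[0]
    a=o1+s[0]*d1;b=o2+s[1]*d2
    return (a+b)/2,np.linalg.norm(a-b)
E
python3 - <<'E'
import cv2
t=cv2.imread("pics/top0.png"); cv2.imwrite("pics/top0z.png",cv2.resize(t[110:250,190:340],None,fx=5,fy=4.2857142*1,interpolation=cv2.INTER_CUBIC) if 0 else cv2.resize(t[115:250,195:335],None,fx=4.4,fy=4.4,interpolation=cv2.INTER_CUBIC))
s=cv2.imread("pics/scene0.png"); cv2.imwrite("pics/scene0z.png",cv2.resize(s[155:285,165:295],None,fx=4.6,fy=4.6,interpolation=cv2.INTER_CUBIC))
E
```

```text
(no output)
```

View pics/top0z.png

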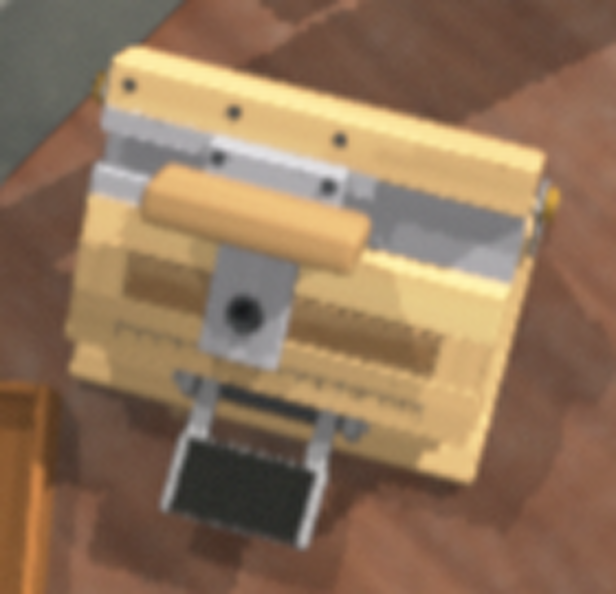

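View pics/scene0z.png

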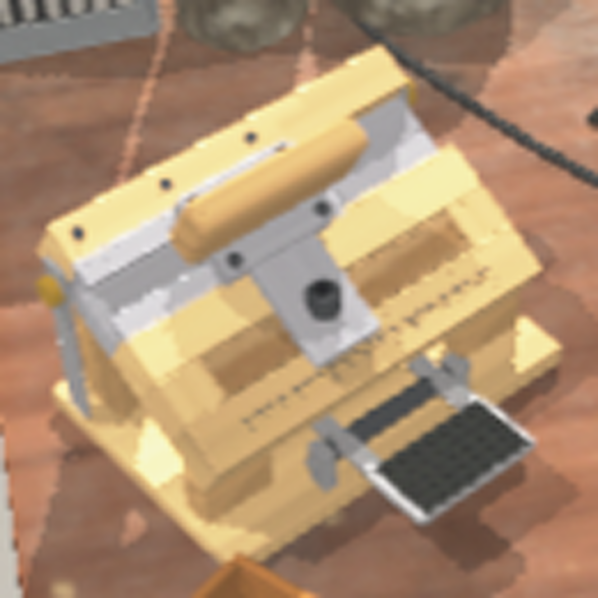

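Run:
```python
from h import *
t=cam("top");s=cam("scene")
T=lambda x,y:(x/4.4+195-.4,y/4.4+115-.4)
S=lambda x,y:(x/4.6+165-.4,y/4.6+155-.4)
for n,a,b in [("pad FL",T(165,508),S(425,520)),("pad FR",T(303,547),S(530,440)),("pad BL",T(193,437),S(365,465)),("pocketBL",T(128,252),S(203,362)),("pocketFR",T(435,372),S(470,238)),("armFL",T(202,348),S(318,362)),("armFR",T(277,367),S(380,325)),("bush",T(243,313),S(323,297)),("boltL",T(129,86),S(78,233)),("bolt3",T(340,140),S(251,137)),("gripL",T(148,205),S(180,240)),("gripR",T(362,250),S(362,140))]:
    print(n,*tri(t,a,s,b))
print("tray",onz(t,[(161,201),(206,203),(202,290),(155,287)],.034))
print("mat",onz(t,[(377,187),(431,187),(432,245),(377,244)],.004))
print("sand",onz(t,[(264,290)],.024),"key",onz(t,[(322,290)],.01))
```

```text
pad FL [ 0.46830982 -0.09447777  0.03518306] 0.001148593755307649
pad FR [ 0.44930293 -0.16077214  0.03690009] 0.0024285830772957087
pad BL [ 0.50558957 -0.10728871  0.03770598] 0.005780270620356684
pocketBL [ 0.58338625 -0.08545174  0.08648714] 0.0031111896463773842
pocketFR [ 0.52499747 -0.22745644  0.07796011] 0.000526752133178376
armFL [ 0.53977943 -0.11826991  0.07984343] 0.0010721967432516311
armFR [ 0.52931604 -0.15362048  0.07915572] 0.000204477007956628
bush [ 0.55161014 -0.13998612  0.09806182] 0.000610932883019756
boltL [ 0.65276704 -0.09192872  0.12843822] 0.000356595578297477
bolt3 [ 0.6238701  -0.18775812  0.12879198] 0.00028046902243887117
gripL [ 0.59606104 -0.10128369  0.14316962] 0.006389044645627482
gripR [ 0.56779455 -0.19809716  0.14496726] 0.003533957831987843
tray [[ 0.53615037  0.0616279   0.034     ]
 [ 0.5290515  -0.03761256  0.034     ]
 [ 0.3431277  -0.02896921  0.034     ]
 [ 0.35088562  0.07247405  0.034     ]]
mat [[ 0.5594844  -0.41189655  0.004     ]
 [ 0.5563763  -0.5314485   0.004     ]
 [ 0.42828278 -0.5255204   0.004     ]
 [ 0.43362058 -0.40585993  0.004     ]]
sand [[ 0.34060308 -0.15966953  0.024     ]] key [[ 0.33767073 -0.2830255   0.01      ]]
```

Run:
```python
from h import *
s=manip.sense();M=R.from_quat(s["tool_rot"]).as_matrix();print(M.round(3))
print("yaw of tool z",np.arctan2(M[1,2],M[0,2]), "x_jig yaw -0.29")
```

```text
[[-0.     0.9    0.436]
 [ 0.002  0.436 -0.9  ]
 [-1.     0.    -0.002]]
yaw of tool z -1.1199952901480157 x_jig yaw -0.29
```

Emit:
{"api": "send_rows", "payload": {"steps": [[[0,0.02,0.03,0.04,0.08],[0,0.05,0.08,0.08,0.2],[0,0.09,0.13,0.12,0.35],[0,0.13,0.18,0.12,0.5],[0,0.17,0.23,0.12,0.65],[0,0.21,0.28,0.12,0.8],[0,0.25,0.34,0.12,0.83],[0,0.28,0.39,0.12,0.83]]]}}

```text
t: 1.15
tcp_pos: [0.538, -0.1947, 0.351]
tool_rot: [0.102, 0.7, -0.102, 0.7]
force: [1.1, 0.0, 1.1]
finger_gap: 0.998
```

Emit:
{"api": "send_rows", "payload": {"steps": [[[0,0.02,0.03,0,0],[0,0.03,0.04,0,0],[0,0.03,0.04,0,0],[0,0.03,0.04,0,0]]]}}

```text
t: 1.65
tcp_pos: [0.5664, -0.1579, 0.3511]
tool_rot: [0.103, 0.7, -0.103, 0.699]
force: [0.3, -0.3, -0.4]
finger_gap: 0.998
```

```bash
cat > look.py <<'E'
import sys,json
from h import *
s=manip.sense(); im=manip.snapshot(sys.argv[1]); 
cv2.imwrite(f"pics/{sys.argv[2]}.png",im[:,:,::-1])
json.dump(dict(pos=list(s["tcp_pos"]),quat=list(s["tool_rot"])),open(f"pics/{sys.argv[2]}.json","w"))
M=R.from_quat(s["tool_rot"]).as_matrix()
print(s["t"],s["tcp_pos"].round(4),"yawz",round(float(np.arctan2(M[1,2],M[0,2])),4),"F",s["force"].round(2),"gap",s["finger_gap"])
E
python3 look.py wrist w1
```

```text
1.65 [ 0.5664 -0.1579  0.3511] yawz -0.2916 F [ 0.34 -0.25 -0.4 ] gap 0.9982881835059855
```

View pics/w1.png

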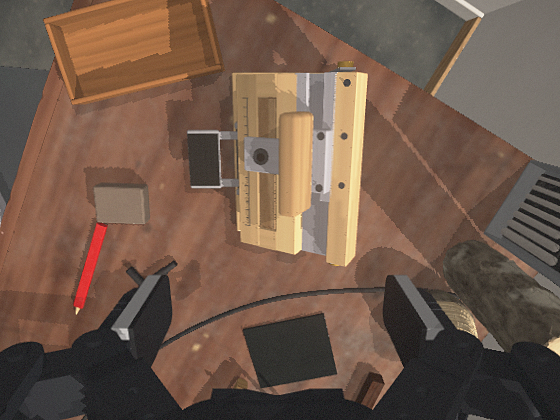

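Run:
```python
import cv2
t=cv2.imread("pics/w1.png"); cv2.imwrite("pics/w1z.png",cv2.resize(t[60:275,180:380],None,fx=2.8,fy=2.8,interpolation=cv2.INTER_CUBIC))
```

```text
(no output)
```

View pics/w1z.png

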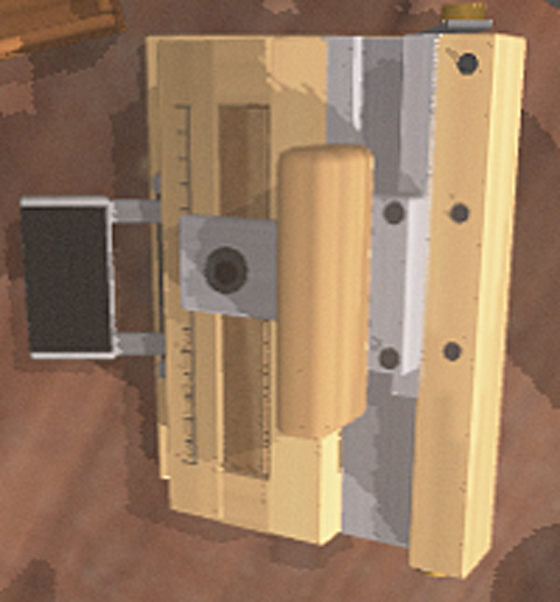

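Run:
```python
from h import *
import json
j=json.load(open("pics/w1.json"));p=cam("wrist",j["pos"],j["quat"])
W=lambda x,y:((x+.5)/2.8+180-.5,(y+.5)/2.8+60-.5)
def f(n,pts,z):
    P=onz(p,[W(*q) for q in pts],z); d=P[0]-P[-1]; print(n,P.round(4)[:, :2].tolist(),"len",np.linalg.norm(d).round(4),"yaw",(np.arctan2(-d[0],d[1])).round(4))
f("pockF",[(220,104),(225,471)],.0755)
f("pockB",[(271,106),(270,477)],.0875)
f("face front",[(148,38),(170,508)],.0645)
f("rail bolts",[(467,63),(459,213),(452,351)],.1287)
f("shoe bolts",[(395,213),(389,357)],.135)
f("paddle L",[(20,198),(31,355)],.037)
f("grip top",[(282,150),(280,430)],.159)
f("bush",[(226,270)],.098)
f("arm end",[(182,216),(180,307)],.0795)
p=cam("wrist",j["pos"],j["quat"])
print("mat",onz(p,[(243,327),(325,313),(338,374),(257,387)],.004).round(4).tolist())
print("tray",onz(p,[(46,20),(212,-1),(221,68),(75,104)],.034).round(4).tolist())
print("sand",onz(p,[(97,185),(145,187),(145,224),(95,220)],.024).round(4).tolist())
```

```text
pockF [[0.5658, -0.0838], [0.5219, -0.2298]] len 0.1525 yaw -0.2922
pockB [[0.5847, -0.0901], [0.5411, -0.2337]] len 0.1501 yaw -0.2947
face front [[0.5457, -0.0516], [0.4911, -0.2435]] len 0.1994 yaw -0.2771
rail bolts [[0.6523, -0.095], [0.6377, -0.1429], [0.6235, -0.1906]] len 0.0999 yaw -0.2924
shoe bolts [[0.6157, -0.1357], [0.6007, -0.1845]] len 0.0511 yaw -0.2989
paddle L [[0.4682, -0.096], [0.4478, -0.1637]] len 0.0708 yaw -0.2917
grip top [[0.5847, -0.103], [0.5575, -0.192]] len 0.0931 yaw -0.2962
bush [[0.5506, -0.1432]] len 0.0 yaw -0.0
arm end [[0.5386, -0.1203], [0.5264, -0.155]] len 0.0368 yaw -0.3392
mat [[0.4353, -0.4046, 0.004], [0.5643, -0.4168, 0.004], [0.5561, -0.5364, 0.004], [0.4202, -0.5237, 0.004]]
tray [[0.3547, 0.0711, 0.034], [0.5459, 0.033, 0.034], [0.5316, -0.0397, 0.034], [0.3471, -0.0257, 0.034]]
sand [[0.3246, -0.1279, 0.024], [0.3853, -0.1491, 0.024], [0.3649, -0.1973, 0.024], [0.3008, -0.1721, 0.024]]
```

Emit:
{"api": "send_rows", "payload": {"steps": [[[0,0.02,0.004,-0.06,0],[0,0.02,0.004,-0.12,0],[0,0.02,0.0045,-0.17,0],[0,0.02,0.0045,-0.2,0],[0,0.0205,0.0045,-0.21,0],[0,0.0205,0.0045,-0.215,0],[0,0.0205,0.0045,-0.215,0]]], "grip_force": 25}}

```text
t: 2.58
tcp_pos: [0.5883, -0.1528, 0.1374]
tool_rot: [0.102, 0.699, -0.103, 0.7]
force: [0.1, 0.6, -0.1]
finger_gap: 1.0
```

```bash
python3 look.py wrist w2; python3 look.py scene s2
```

```text
2.575 [ 0.5883 -0.1528  0.1374] yawz -0.2906 F [ 0.06  0.55 -0.1 ] gap 1.0002299801745616
2.625 [ 0.5885 -0.1526  0.1377] yawz -0.2903 F [ 0.53 -1.   -0.48] gap 1.0009115485074687
```

View pics/w2.png

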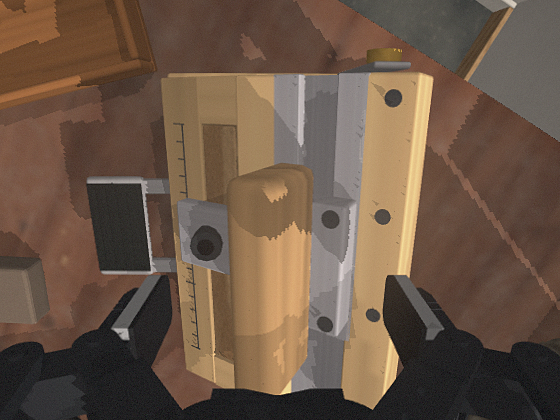

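View pics/s2.png

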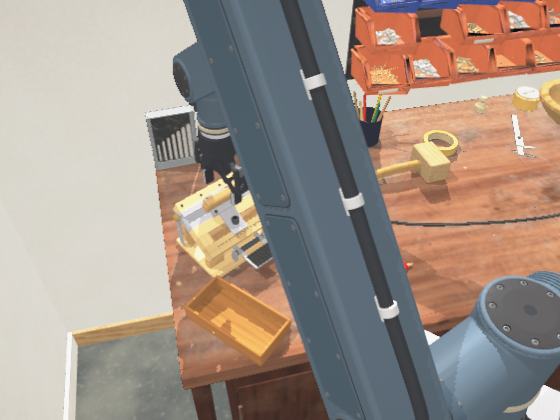

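Wrist: the grip bar (cols 230–312) lies between the open fingers (cols 165 and 388), clear on both sides. I'll close lightly.

Emit:
{"api": "send_rows", "payload": {"steps": [[[1,0,0,0,0],[1,0,0,0,0],[1,0,0,0,0],[1,0,0,0,0],[1,0,0,0,0],[1,0,0,0,0]]], "grip_force": 25}}

```text
t: 3.42
tcp_pos: [0.5846, -0.1509, 0.1366]
tool_rot: [0.102, 0.702, -0.102, 0.697]
force: [-7.0, 1.7, 6.5]
finger_gap: 0.363
```

```bash
python3 look.py wrist w3
```

```text
3.425 [ 0.5846 -0.1509  0.1366] yawz -0.2894 F [-6.99  1.67  6.45] gap 0.3628913261603476
```

View pics/w3.png

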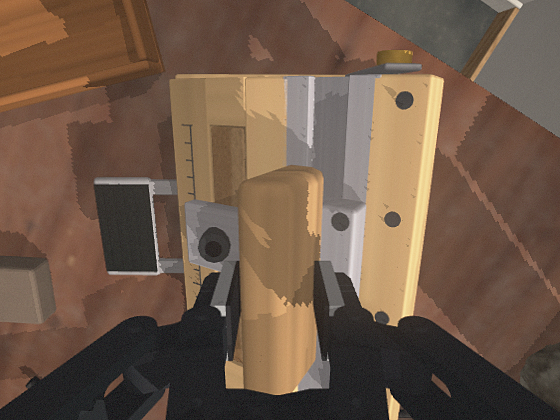

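Gap 31 mm, as worked out for the tilted bar. Now I'll slide it along −y of the jig.

Emit:
{"api": "send_rows", "payload": {"steps": [[[1,-0.003,0.001,0,0],[1,-0.006,-0.009,0,0],[1,-0.009,-0.019,0,0],[1,-0.012,-0.028,0,0],[1,-0.015,-0.038,0,0],[1,-0.0175,-0.048,0,0],[1,-0.0175,-0.048,0,0]]]}}

```text
t: 4.35
tcp_pos: [0.5701, -0.1982, 0.1375]
tool_rot: [0.104, 0.7, -0.101, 0.7]
force: [-1.3, 6.0, 7.7]
finger_gap: 0.354
```

```bash
python3 look.py wrist w4
```

```text
4.35 [ 0.5701 -0.1982  0.1375] yawz -0.2909 F [-1.3   5.97  7.73] gap 0.3538124858319325
```

View pics/w4.png

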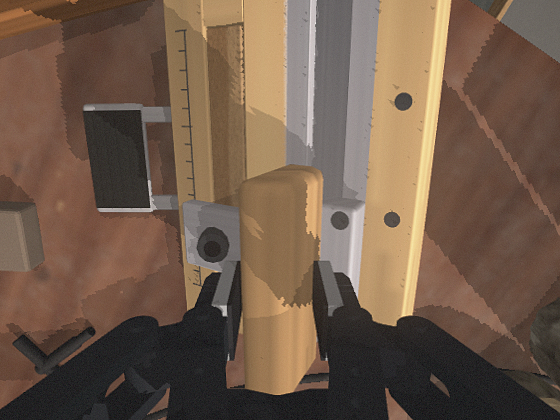

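The guide came along with no slip in the fingers. Next is the rest of the slide.

Emit:
{"api": "send_rows", "payload": {"steps": [[[1,-0.003,-0.01,0,0],[1,-0.006,-0.02,0,0],[1,-0.009,-0.029,0,0],[1,-0.01,-0.034,0,0],[1,-0.01,-0.034,0,0]]]}}

```text
t: 5.03
tcp_pos: [0.5596, -0.2308, 0.1374]
tool_rot: [0.104, 0.7, -0.1, 0.699]
force: [-1.9, 8.6, 9.4]
finger_gap: 0.349
```

```bash
python3 look.py wrist w5;python3 look.py top t5
python3 - <<'E'
import cv2
t=cv2.imread("pics/t5.png"); cv2.imwrite("pics/t5z.png",cv2.resize(t[100:250,190:350],None,fx=4,fy=4,interpolation=cv2.INTER_CUBIC))
E
```

```text
5.025 [ 0.5596 -0.2308  0.1374] yawz -0.2906 F [-1.88  8.6   9.43] gap 0.34946628881644354
5.075 [ 0.5596 -0.2308  0.1374] yawz -0.2905 F [-1.74  7.78  8.96] gap 0.3494789209731225
```

View pics/w5.png

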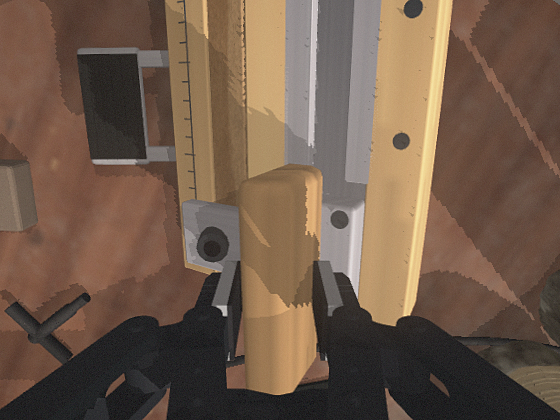

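View pics/t5z.png

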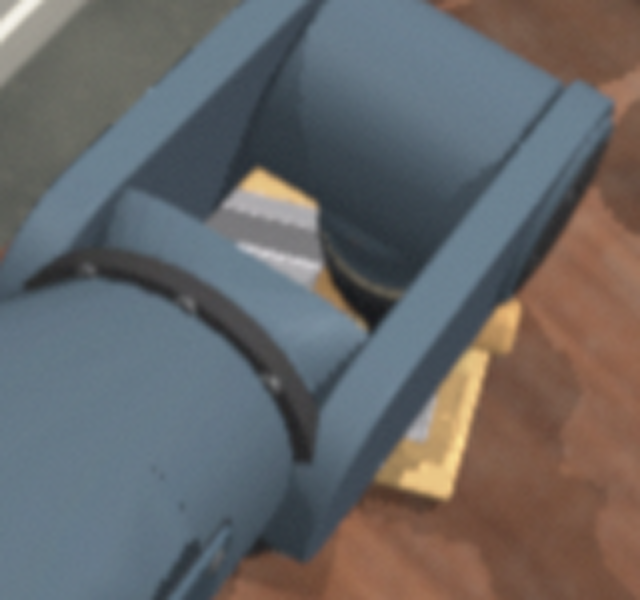

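The guide is now in the open bay: I work out y ≈ −0.070 on the table, and the lip ends show beyond the shoe at about (355,180). I'll lift square to the face.

Emit:
{"api": "send_rows", "payload": {"steps": [[[1,-0.003,0.001,0.005,0],[1,-0.005,0.0015,0.009,0],[1,-0.01,0.003,0.017,0],[1,-0.014,0.004,0.026,0],[1,-0.019,0.006,0.035,0],[1,-0.022,0.006,0.045,0],[1,-0.022,0.006,0.055,0],[1,-0.022,0.006,0.06,0]]], "grip_force": 35}}

```text
t: 6.12
tcp_pos: [0.5385, -0.2283, 0.1973]
tool_rot: [0.102, 0.699, -0.102, 0.7]
force: [-0.2, 0.3, -3.0]
finger_gap: 0.224
```

```bash
python3 look.py wrist w6;python3 look.py scene s6
```

```text
6.125 [ 0.5385 -0.2283  0.1973] yawz -0.2901 F [-0.2   0.25 -2.97] gap 0.22373010429910534
6.175 [ 0.5387 -0.2285  0.1977] yawz -0.2901 F [-0.52 -0.35 -2.06] gap 0.21824589671240913
```

View pics/w6.png

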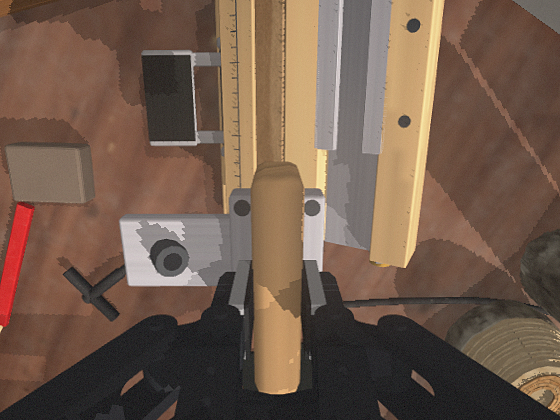

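View pics/s6.png

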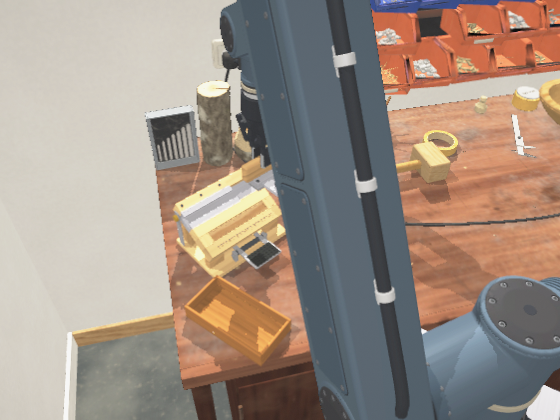

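Wrist view: the guide is clear of the jig and swung roughly upright in the fingers, with the blank still in its pocket (268,90). Before placing, I'll zoom to get its tilt in the grip.

Run:
```python
import cv2
t=cv2.imread("pics/w6.png"); cv2.imwrite("pics/w6z.png",cv2.resize(t[150:310,105:345],None,fx=3.3,fy=3.3,interpolation=cv2.INTER_CUBIC))
```

```text
(no output)
```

View pics/w6z.png

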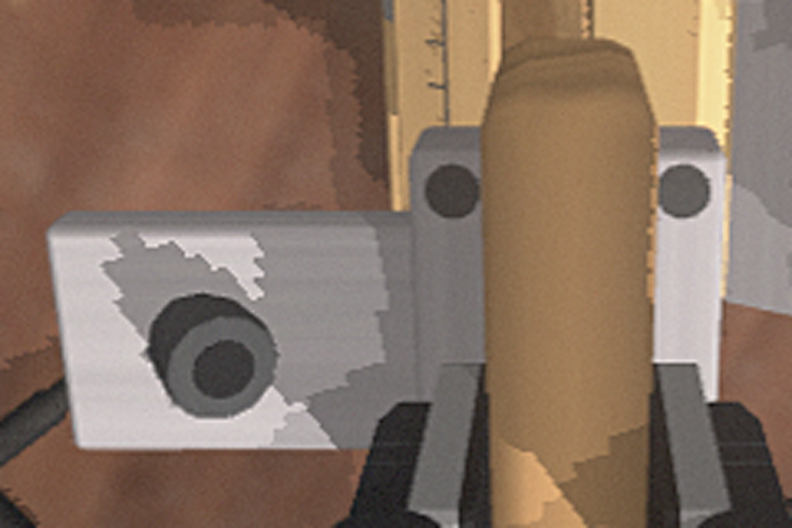

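```bash
cat > pnp.py <<'E'
from h import *
def solve(uv,obj):
    p=cam("wrist",[0,0,0],[0,0,0,1]); Tc=p["tool_from_camera"]
    r=cv2.solvePnPGeneric(np.array(obj,float),np.array(uv,float),p["K"],np.array(p["D"]),flags=cv2.SOLVEPNP_SQPNP)
    for rv,tv,e in zip(r[1],r[2],r[3]):
        rv,tv=cv2.solvePnPRefineLM(np.array(obj,float),np.array(uv,float),p["K"],np.array(p["D"]),rv,tv)
        T=np.eye(4);T[:3,:3]=cv2.Rodrigues(rv)[0];T[:3,3]=tv.ravel()
        T=Tc@T; print("reproj",e); print("guide origin in tool",T[:3,3].round(4)," gx",T[:3,0].round(3)," gy",T[:3,1].round(3)," gz",T[:3,2].round(3))
E
python3 - <<'E'
from pnp import *
W=lambda x,y:((x+.5)/3.3+105-.5,(y+.5)/3.3+150-.5)
solve([W(413,156),W(723,156),W(52,236),W(80,447)],[(-.023,.032,.031),(.023,.032,.031),(-.079,.019,.027),(-.079,-.019,.027)])
E
```

```text
reproj [0.50618387]
guide origin in tool [ 0.0638 -0.0042 -0.0034]  gx [ 0.063 -0.01   0.998]  gy [-0.044  0.999  0.013]  gz [-0.997 -0.044  0.063]
```

```bash
python3 look.py wrist w7
python3 - <<'E'
import cv2
t=cv2.imread("pics/w7.png"); cv2.imwrite("pics/w7z.png",cv2.resize(t[150:310,105:345],None,fx=3.3,fy=3.3,interpolation=cv2.INTER_CUBIC))
E
```

```text
6.225 [ 0.5386 -0.2284  0.1971] yawz -0.29 F [ 0.46 -0.36 -3.01] gap 0.22772934734396158
```

View pics/w7z.png

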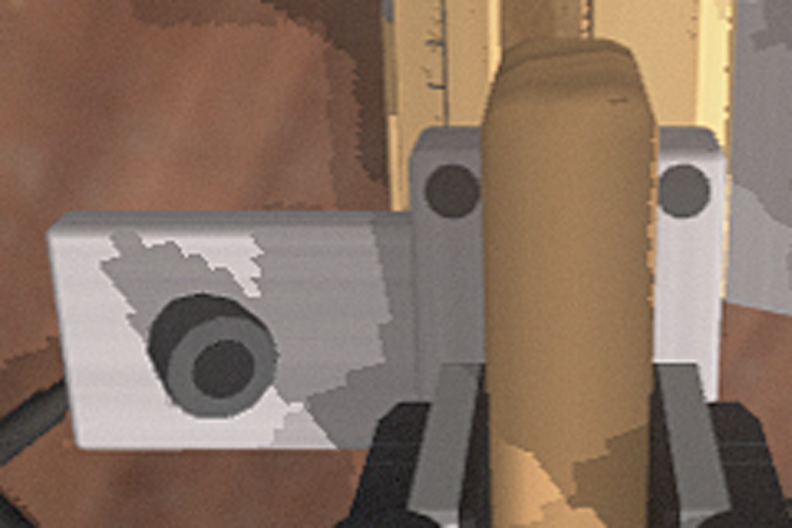

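Identical to the last picture, so the grip is steady (about 7 mm of bar held, tilt about 4°). I'll carry it gently to the mat.

Emit:
{"api": "send_rows", "payload": {"steps": [[[1,-0.002,-0.01,0,0],[1,-0.006,-0.03,0,0],[1,-0.01,-0.06,0,0],[1,-0.015,-0.09,0,0],[1,-0.02,-0.12,0,0],[1,-0.025,-0.15,0,0],[1,-0.03,-0.18,0,0],[1,-0.035,-0.21,0,0]]], "grip_force": 40}}

```text
t: 7.28
tcp_pos: [0.5019, -0.4406, 0.1957]
tool_rot: [0.103, 0.7, -0.103, 0.699]
force: [0.9, -1.3, -3.3]
finger_gap: 0.223
```

Emit:
{"api": "send_rows", "payload": {"steps": [[[1,-0.003,-0.02,-0.01,0],[1,-0.005,-0.028,-0.03,0],[1,-0.005,-0.028,-0.05,0],[1,-0.005,-0.028,-0.07,0],[1,-0.005,-0.028,-0.09,0],[1,-0.005,-0.028,-0.1,0],[1,-0.005,-0.028,-0.1,0]]]}}

```text
t: 8.15
tcp_pos: [0.4979, -0.4654, 0.0952]
tool_rot: [0.103, 0.7, -0.102, 0.699]
force: [0.5, -0.3, -2.9]
finger_gap: 0.222
```

```bash
python3 look.py wrist w8; python3 look.py scene s8;python3 look.py top t8
python3 - <<'E'
import cv2
t=cv2.imread("pics/t8.png");s=cv2.imread("pics/s8.png")
a=cv2.resize(t[150:300,300:450],(400,400));b=cv2.resize(s[100:250,260:410],(400,400));cv2.imwrite("pics/ts8.png",cv2.hconcat([a,b]))
E
```

```text
8.15 [ 0.4979 -0.4654  0.0952] yawz -0.2896 F [ 0.49 -0.25 -2.93] gap 0.22248162162410837
8.2 [ 0.4983 -0.466   0.0962] yawz -0.2897 F [-0.32 -0.7  -2.19] gap 0.22479109287979954
8.25 [ 0.4986 -0.4664  0.0969] yawz -0.2898 F [-0.11 -0.13 -2.24] gap 0.22108025345698323
```

View pics/w8.png

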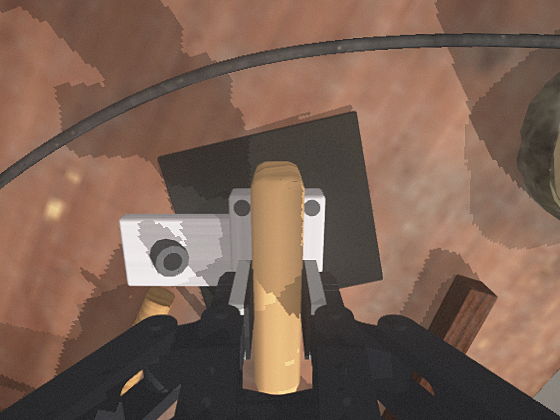

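View pics/ts8.png

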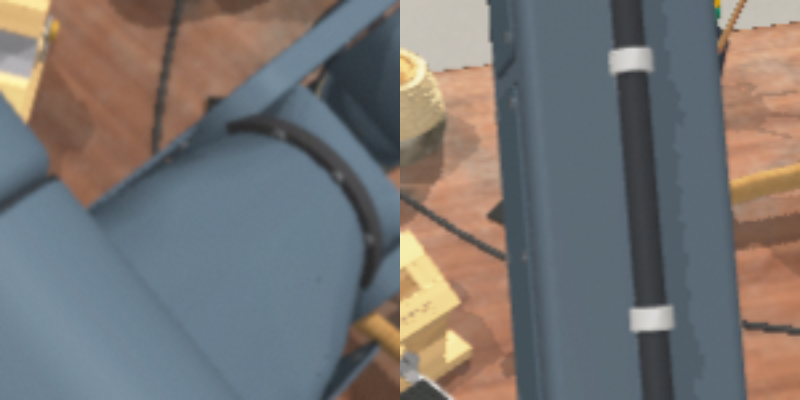

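Wrist: the guide sits the same in the grip, over the mat, whose corners are at (161,157), (355,111) and (382,277). I'll lower until contact.

Emit:
{"api": "send_rows", "payload": {"steps": [[[1,0,0,-0.01,0],[1,0,0,-0.017,0],[1,0,0,-0.021,0],[1,0,0,-0.023,0],[1,0,0,-0.025,0],[1,0,0,-0.025,0]]]}}

```text
t: 9.05
tcp_pos: [0.4981, -0.466, 0.0712]
tool_rot: [0.102, 0.7, -0.102, 0.7]
force: [1.0, 0.7, -2.5]
finger_gap: 0.224
```

Emit:
{"api": "send_rows", "payload": {"steps": [[[1,0,0,-0.002,0],[1,0,0,-0.003,0],[1,0,0,-0.003,0]]]}}

```text
t: 9.43
tcp_pos: [0.4981, -0.466, 0.0682]
tool_rot: [0.102, 0.7, -0.102, 0.7]
force: [0.1, 0.4, -3.6]
finger_gap: 0.221
```

Emit:
{"api": "send_rows", "payload": {"steps": [[[1,0,0,-0.002,0],[1,0,0,-0.002,0],[1,0,0,-0.002,0]]]}}

```text
t: 9.8
tcp_pos: [0.4981, -0.466, 0.0663]
tool_rot: [0.102, 0.7, -0.102, 0.7]
force: [0.4, 0.5, -2.6]
finger_gap: 0.223
```

Emit:
{"api": "send_rows", "payload": {"steps": [[[1,0,0,-0.002,0],[1,0,0,-0.003,0],[1,0,0,-0.003,0]]]}}

```text
t: 10.18
tcp_pos: [0.498, -0.4659, 0.0631]
tool_rot: [0.102, 0.7, -0.102, 0.7]
force: [0.7, -0.6, -2.0]
finger_gap: 0.223
```

Emit:
{"api": "send_rows", "payload": {"steps": [[[1,0,0,-0.002,0],[1,0,0,-0.002,0],[1,0,0,-0.002,0]]]}}

```text
t: 10.55
tcp_pos: [0.4981, -0.466, 0.0613]
tool_rot: [0.102, 0.7, -0.102, 0.7]
force: [-0.4, 0.1, -2.0]
finger_gap: 0.225
```

Emit:
{"api": "send_rows", "payload": {"steps": [[[1,0,0,-0.002,0],[1,0,0,-0.002,0],[1,0,0,-0.002,0]]]}}

```text
t: 10.92
tcp_pos: [0.4981, -0.466, 0.0592]
tool_rot: [0.102, 0.7, -0.102, 0.7]
force: [-0.0, -0.1, -3.1]
finger_gap: 0.221
```

```bash
python3 look.py wrist w9
python3 - <<'E'
import cv2
t=cv2.imread("pics/w9.png"); cv2.imwrite("pics/w9z.png",cv2.resize(t[150:310,105:345],None,fx=3.3,fy=3.3,interpolation=cv2.INTER_CUBIC))
E
```

```text
10.925 [ 0.4981 -0.466   0.0592] yawz -0.29 F [-0.03 -0.09 -3.15] gap 0.22138714875694124
```

View pics/w9z.png

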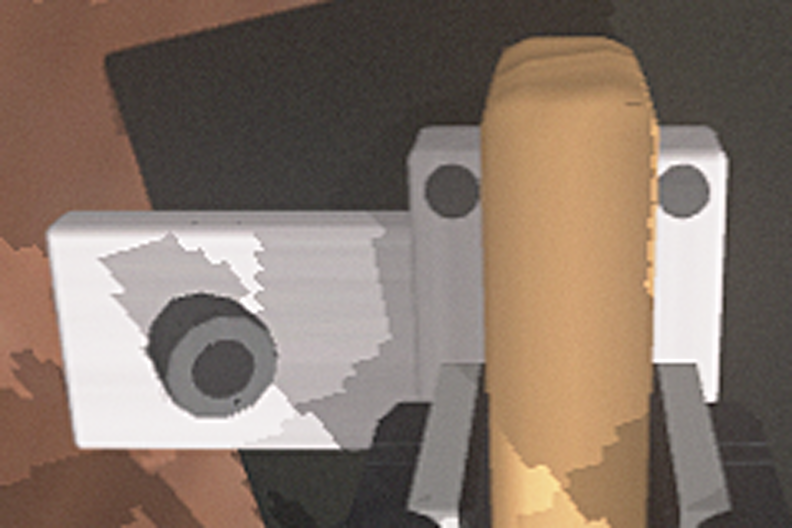

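Not touching yet (same picture in the grip, weight still about 3 N). I'll go on down.

Emit:
{"api": "send_rows", "payload": {"steps": [[[1,0,0,-0.002,0],[1,0,0,-0.003,0],[1,0,0,-0.003,0]]]}}

```text
t: 11.35
tcp_pos: [0.4982, -0.4664, 0.0587]
tool_rot: [0.102, 0.699, -0.102, 0.7]
force: [-2.4, 1.4, 7.4]
finger_gap: 0.22
```

Emit:
{"api": "send_rows", "payload": {"steps": [[[1,0,0,-0.002,0],[1,0,0,-0.003,0],[1,0,0,-0.003,0]]]}}

```text
t: 11.72
tcp_pos: [0.4983, -0.4665, 0.0586]
tool_rot: [0.101, 0.699, -0.103, 0.7]
force: [-5.1, 5.4, 20.9]
finger_gap: 0.225
```

Emit:
{"api": "send_rows", "payload": {"steps": [[[1,0,0,-0.002,0],[1,0,0,-0.002,0],[1,0,0,-0.002,0]]]}}

```text
t: 12.1
tcp_pos: [0.4983, -0.4665, 0.0586]
tool_rot: [0.101, 0.699, -0.103, 0.7]
force: [-7.2, 7.1, 28.9]
finger_gap: 0.222
```

Contact at TCP z 0.0586. I'll ease off the preload, then release.

Emit:
{"api": "send_rows", "payload": {"steps": [[[1,0,0,0.004,0],[1,0,0,0.007,0],[1,0,0,0.007,0]]]}}

```text
t: 12.48
tcp_pos: [0.4983, -0.4665, 0.0587]
tool_rot: [0.102, 0.7, -0.102, 0.7]
force: [-0.7, 0.8, 3.7]
finger_gap: 0.223
```

Emit:
{"api": "send_rows", "payload": {"steps": [[[0.6,0,0,0,0],[0.4,0,0,0,0],[0.3,0,0,0,0],[0.3,0,0,0,0],[0.3,0,0,0.03,0],[0.3,0,0,0.08,0],[0.3,0,0,0.14,0],[0.3,0,0,0.2,0]]]}}

```text
t: 13.48
tcp_pos: [0.4979, -0.4658, 0.2599]
tool_rot: [0.102, 0.7, -0.102, 0.7]
force: [0.9, 0.0, 0.2]
finger_gap: 0.7
```

```bash
python3 look.py wrist w10
```

```text
13.475 [ 0.4979 -0.4658  0.2599] yawz -0.2901 F [0.85 0.04 0.19] gap 0.6995950348241362
```

View pics/w10.png

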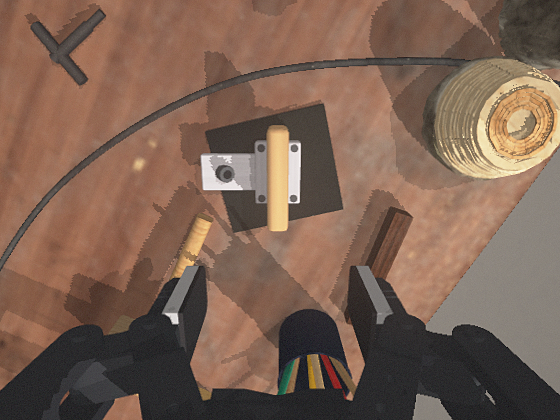

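Wrist: the guide stands on the mat (shoe centre (278,172); mat corners near (206,131), (324,102), (342,208), (234,231)). Next is the paddle. I'll close the fingers and move above it.

Run:
```python
from h import *
import json
j=json.load(open("pics/w10.json"));p=cam("wrist",j["pos"],j["quat"])
print("shoe",onz(p,[(278,172)],.035),"grip",onz(p,[(278,125),(278,230)],.073))
m=onz(p,[(206,131),(324,102),(342,208),(234,231)],.004);print(m.round(4).tolist(),m.mean(0))
```

```text
shoe [[ 0.49716464 -0.46752866  0.035     ]] grip [[ 0.511368   -0.41956951  0.073     ]
 [ 0.48329752 -0.51392789  0.073     ]]
[[0.4344, -0.409, 0.004], [0.5626, -0.4162, 0.004], [0.5532, -0.5344, 0.004], [0.4267, -0.5259, 0.004]] [ 0.49421299 -0.471369    0.004     ]
```

Emit:
{"api": "send_rows", "payload": {"steps": [[[1,-0.003,0.03,0,0],[1,-0.006,0.08,0,0],[1,-0.01,0.14,0,0],[1,-0.015,0.2,0,0],[1,-0.02,0.26,-0.02,0],[1,-0.023,0.31,-0.06,0],[1,-0.023,0.332,-0.1,0],[1,-0.023,0.332,-0.14,0]]]}}

```text
t: 14.52
tcp_pos: [0.4747, -0.1318, 0.1175]
tool_rot: [0.101, 0.7, -0.101, 0.7]
force: [1.0, 0.1, -0.1]
finger_gap: -0.001
```

```bash
python3 look.py wrist w11
```

```text
14.525 [ 0.4747 -0.1318  0.1175] yawz -0.287 F [ 1.03  0.14 -0.08] gap -0.0010780588351102733
```

View pics/w11.png

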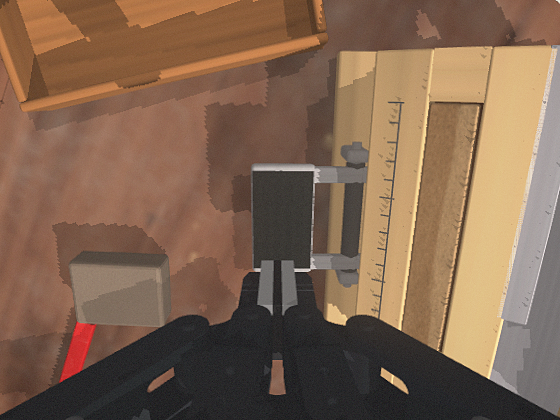

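Run:
```python
from h import *
import json
j=json.load(open("pics/w11.json"));p=cam("wrist",j["pos"],j["quat"])
print(onz(p,[(252,165),(314,165),(316,271),(255,271),(284,218)],.038).round(4).tolist())
# pocket corners raised view
print(onz(p,[(432,102),(480,102)],.08).round(4).tolist())
```

```text
[[0.4684, -0.0954, 0.038], [0.5047, -0.1061, 0.038], [0.4878, -0.1759, 0.038], [0.4486, -0.1644, 0.038], [0.4777, -0.1338, 0.038]]
[[0.5646, -0.0836, 0.08], [0.587, -0.0899, 0.08]]
```

Paddle centre measured at (0.478, −0.134), and the closed fingers are 3 mm from that on the front side. I'll press.

Emit:
{"api": "send_rows", "payload": {"steps": [[[1,0,-0.002,-0.04,0],[1,0,-0.002,-0.065,0],[1,0,-0.002,-0.076,0],[1,0,-0.002,-0.082,0],[1,0,-0.002,-0.087,0],[1,0,-0.002,-0.092,0],[1,0,-0.002,-0.096,0],[1,0,-0.002,-0.096,0]]]}}

```text
t: 15.58
tcp_pos: [0.4754, -0.1364, 0.0242]
tool_rot: [0.102, 0.699, -0.102, 0.7]
force: [-2.7, 0.7, 8.8]
finger_gap: -0.001
```

Emit:
{"api": "send_rows", "payload": {"steps": [[[1,0,0,-0.002,0],[1,0,0,-0.004,0],[1,0,0,-0.004,0]]]}}

```text
t: 15.95
tcp_pos: [0.4757, -0.1365, 0.0234]
tool_rot: [0.101, 0.698, -0.103, 0.701]
force: [-6.5, 2.0, 37.6]
finger_gap: 0.001
```

```bash
python3 look.py wrist w12
```

```text
15.95 [ 0.4757 -0.1365  0.0234] yawz -0.2895 F [-6.46  2.01 37.6 ] gap 0.0013181107845659727
```

View pics/w12.png

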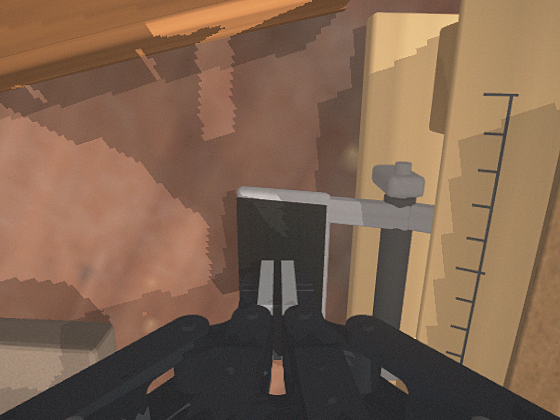

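Hard stop reached: 38 N at z 0.0234, about 15 mm below rest. I'll rise, move over the blank and look.

Emit:
{"api": "send_rows", "payload": {"steps": [[[1,0,0,0.01,0],[1,0,0,0.05,0],[1,0,0,0.11,0],[0.5,0.02,-0.005,0.17,0],[0.3,0.05,-0.015,0.2,0],[0.3,0.077,-0.022,0.21,0],[0.3,0.077,-0.022,0.21,0],[0.3,0.077,-0.022,0.21,0]]]}}

```text
t: 17.0
tcp_pos: [0.5506, -0.1573, 0.2277]
tool_rot: [0.102, 0.701, -0.102, 0.699]
force: [0.5, 0.1, 0.2]
finger_gap: 0.701
```

```bash
python3 look.py wrist w13;  python3 - <<'E'
import cv2
t=cv2.imread("pics/w13.png"); cv2.imwrite("pics/w13z.png",cv2.resize(t[30:330,160:420],None,fx=2,fy=2,interpolation=cv2.INTER_CUBIC))
E
```

```text
17.0 [ 0.5506 -0.1573  0.2277] yawz -0.2899 F [0.52 0.07 0.21] gap 0.7012541901525069
```

View pics/w13z.png

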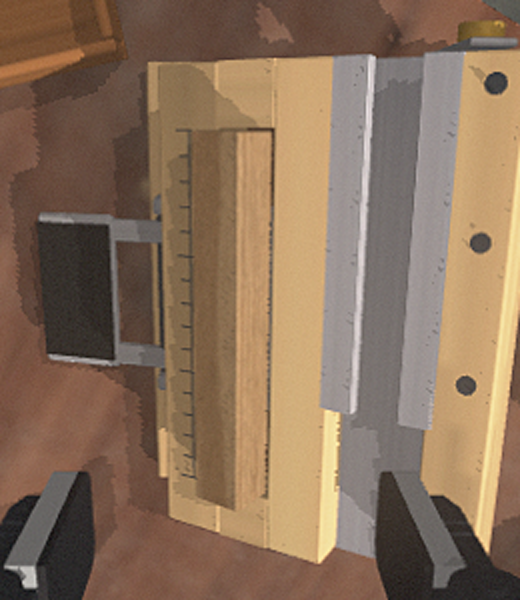

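Run:
```python
from h import *
import json
j=json.load(open("pics/w13.json"));p=cam("wrist",j["pos"],j["quat"])
O=np.array([.5828,-.1668]);ex=np.array([.957,-.289]);ey=np.array([.289,.957])
W=lambda x,y:((x+.5)/2+160-.5,(y+.5)/2+30-.5)
for n,pts,z in [("topfront",[W(192,130),W(197,500)],.091),("ridge",[W(238,130),W(233,511)],.102),("backbase",[W(273,130),W(267,497)],.0875),("lip edge",[W(373,55),W(354,413)],.105)]:
    P=onz(p,pts,z)[:,:2]-O; print(n,np.c_[P@ex,P@ey].round(4).tolist())
```

```text
topfront [[-0.0508, 0.0737], [-0.0508, -0.0766]]
ridge [[-0.0341, 0.0738], [-0.0354, -0.0756]]
backbase [[-0.0212, 0.0738], [-0.0209, -0.0769]]
lip edge [[0.0112, 0.0985], [0.0113, -0.0309]]
```

Wrist: paddle down, and the blank stands proud. Its ridge reads at x ≈ −0.0345 in the table's horizontal against −0.029 expected, so it has leaned about 10° forward in the pocket's play.

With a vertical tool, both fingertips sit above the blank's front corner, so a direct squeeze would just wedge it back down. Instead I'll straddle it loosely, tip it forward onto the front strip with the back finger while the front finger acts as a stop, and grip it there.

Emit:
{"api": "send_rows", "payload": {"steps": [[[0.55,0.002,-0.0015,-0.03,0],[0.55,0.002,-0.0015,-0.08,0],[0.55,0.002,-0.0015,-0.115,0],[0.55,0.002,-0.0015,-0.127,0],[0.55,0.002,-0.0015,-0.131,0],[0.55,0.002,-0.0015,-0.131,0]]], "grip_force": 25}}

```text
t: 17.8
tcp_pos: [0.5546, -0.1598, 0.0982]
tool_rot: [0.102, 0.699, -0.102, 0.7]
force: [-0.5, 0.1, 0.3]
finger_gap: 0.453
```

```bash
python3 look.py wrist w14
```

```text
17.8 [ 0.5546 -0.1598  0.0982] yawz -0.29 F [-0.46  0.11  0.29] gap 0.4527263484059178
```

View pics/w14.png

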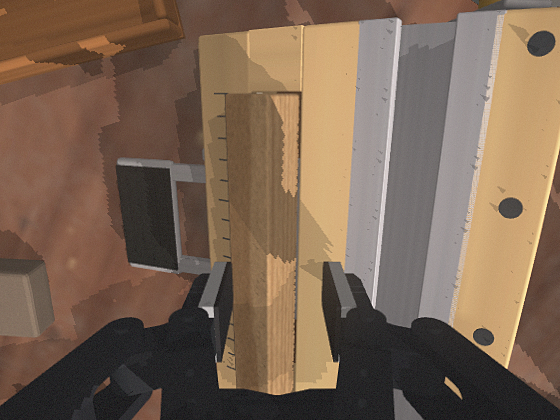

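No contact yet; the blank's back face (cols 270–300) sits between the fingers. I'll push forward in stages.

Emit:
{"api": "send_rows", "payload": {"steps": [[[0.55,-0.004,0.001,0,0],[0.55,-0.008,0.0025,-0.001,0],[0.55,-0.0135,0.004,-0.002,0],[0.55,-0.019,0.006,-0.003,0],[0.55,-0.021,0.0065,-0.003,0],[0.55,-0.021,0.0065,-0.003,0]]]}}

```text
t: 18.6
tcp_pos: [0.535, -0.1538, 0.0954]
tool_rot: [0.102, 0.698, -0.103, 0.701]
force: [3.4, 0.0, 4.4]
finger_gap: 0.446
```

```bash
python3 look.py wrist w15
```

```text
18.6 [ 0.535  -0.1538  0.0954] yawz -0.2903 F [3.43 0.03 4.43] gap 0.4460528503258275
```

View pics/w15.png

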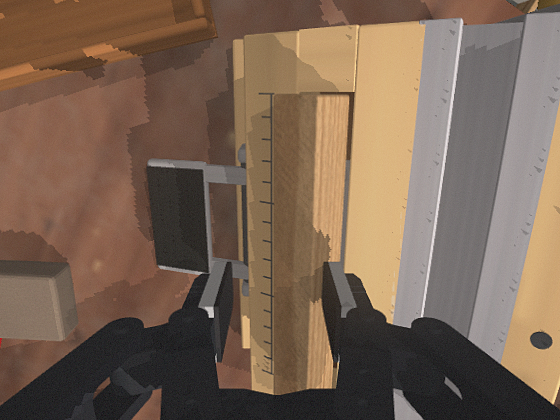

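Contact: the back finger is on the blank, and it is tilting (a dark gap shows behind it at col 350). I'll continue.

Emit:
{"api": "send_rows", "payload": {"steps": [[[0.55,-0.004,0.001,0,0],[0.55,-0.008,0.0025,0,0],[0.55,-0.0115,0.0035,0,0],[0.55,-0.0115,0.0035,0,0]]]}}

```text
t: 19.15
tcp_pos: [0.5248, -0.1507, 0.0976]
tool_rot: [0.101, 0.697, -0.103, 0.703]
force: [0.9, 1.2, 19.1]
finger_gap: 0.449
```

```bash
python3 look.py wrist w16
```

```text
19.15 [ 0.5248 -0.1507  0.0976] yawz -0.2901 F [ 0.9   1.17 19.11] gap 0.44872274138755736
```

View pics/w16.png

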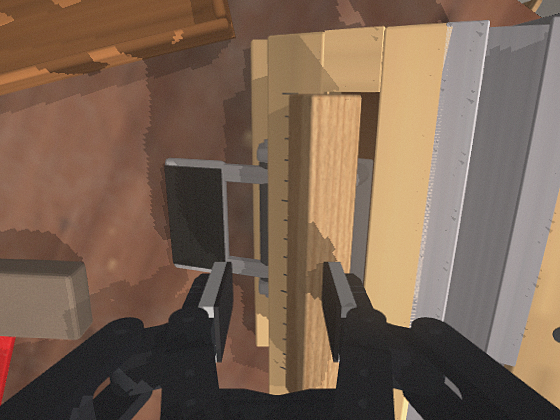

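The blank has rolled to about its balance point, with the back face now nearly up, but the fingertip is riding on it (19 N up). I'll ease up slightly while nudging on.

Emit:
{"api": "send_rows", "payload": {"steps": [[[0.55,-0.003,0.001,0.002,0],[0.55,-0.006,0.002,0.003,0],[0.55,-0.01,0.003,0.004,0],[0.55,-0.01,0.003,0.004,0]]]}}

```text
t: 19.7
tcp_pos: [0.5106, -0.1461, 0.0977]
tool_rot: [0.102, 0.7, -0.102, 0.699]
force: [-0.9, 0.3, -0.0]
finger_gap: 0.45
```

```bash
python3 look.py wrist w17
```

```text
19.7 [ 0.5106 -0.1461  0.0977] yawz -0.2901 F [-0.9   0.31 -0.05] gap 0.44999571135498717
```

View pics/w17.png

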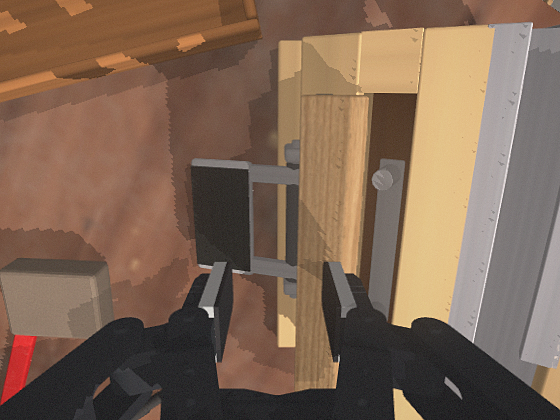

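The blank has tipped over onto the front strip (cols 300–367), with the empty pocket and a rod visible behind it. I'll locate it for the grip.

Run:
```python
import cv2
t=cv2.imread("pics/w17.png"); cv2.imwrite("pics/w17z.png",cv2.resize(t[70:300,270:430],None,fx=3.4,fy=2.6,interpolation=cv2.INTER_CUBIC))
from h import *
import json
j=json.load(open("pics/w17.json"));p=cam("wrist",j["pos"],j["quat"])
O=np.array([.5828,-.1668]);ex=np.array([.957,-.289]);ey=np.array([.289,.957])
for n,pts,z in [("L",[(302,95),(299,255)],.084),("R",[(368,95),(366,250)],.095),("Rbase",[(371,95)],.076)]:
    P=onz(p,pts,z)[:,:2]-O; print(n,np.c_[P@ex,P@ey].round(4).tolist())
```

```text
L [[-0.0662, 0.0736], [-0.066, 0.0025]]
R [[-0.0419, 0.0738], [-0.0379, 0.01]]
Rbase [[-0.0361, 0.0738]]
```

View pics/w17z.png

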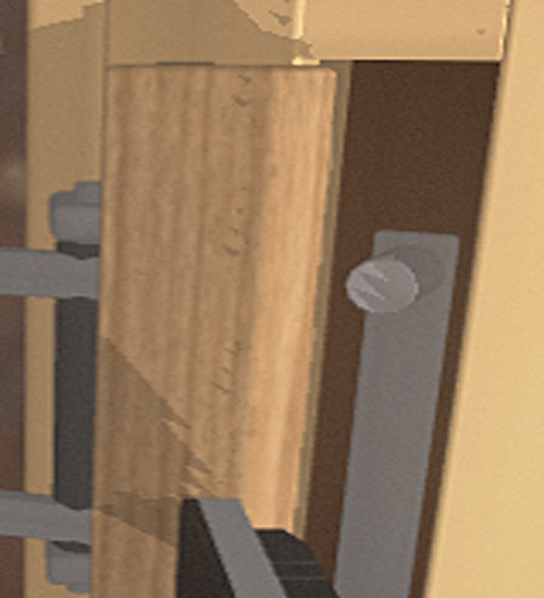

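Emit:
{"api": "send_rows", "payload": {"steps": [[[0.5,0,0,0.015,0],[0.5,0.01,-0.003,0.02,0],[0.5,0.02,-0.006,0.015,0],[0.5,0.02,-0.006,0.005,0],[0.5,0.02,-0.006,0,0],[0.5,0.02,-0.006,0,0]]]}}

```text
t: 20.5
tcp_pos: [0.5306, -0.152, 0.0971]
tool_rot: [0.103, 0.701, -0.102, 0.699]
force: [0.6, -0.3, -0.7]
finger_gap: 0.498
```

```bash
python3 look.py wrist w18
```

```text
20.5 [ 0.5306 -0.152   0.0971] yawz -0.29 F [ 0.63 -0.33 -0.7 ] gap 0.49802540112779004
```

View pics/w18.png

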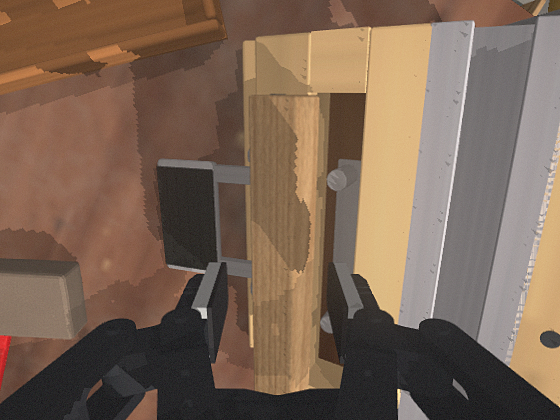

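Run:
```python
from h import *
import json
j=json.load(open("pics/w18.json"));p=cam("wrist",j["pos"],j["quat"])
O=np.array([.5828,-.1668]);ex=np.array([.957,-.289]);ey=np.array([.289,.957])
for n,pts,z in [("rods",[(337,180),(330,322)],.078),("blankL",[(252,95),(249,280)],.084),("ridge?",[(295,95)],.095),("R",[(320,95),(323,280)],.078)]:
    P=onz(p,pts,z)[:,:2]-O; print(n,np.c_[P@ex,P@ey].round(4).tolist())
```

```text
rods [[-0.0285, 0.0371], [-0.0281, -0.0375]]
blankL [[-0.0658, 0.0736], [-0.0686, -0.0102]]
ridge? [[-0.0488, 0.0738]]
R [[-0.0375, 0.0737], [-0.0327, -0.0133]]
```

The rods sit at y ±37 mm, clear of the fingers (±11 mm). I'll lower and close.

Emit:
{"api": "send_rows", "payload": {"steps": [[[0.5,0.001,0,-0.008,0],[0.5,0.001,0,-0.015,0],[0.5,0.001,0,-0.02,0],[0.5,0.001,0,-0.02,0]]]}}

```text
t: 21.05
tcp_pos: [0.5327, -0.1525, 0.08]
tool_rot: [0.102, 0.699, -0.102, 0.7]
force: [-4.4, 1.8, 13.7]
finger_gap: 0.498
```

Emit:
{"api": "send_rows", "payload": {"steps": [[[1,0,0,0,0],[1,0,0,0,0],[1,0,0,0,0],[1,0,0,0,0],[1,0,0,0,0]]], "grip_force": 30}}

```text
t: 21.68
tcp_pos: [0.533, -0.1528, 0.0794]
tool_rot: [0.102, 0.699, -0.102, 0.7]
force: [-1.7, 0.9, 10.8]
finger_gap: 0.316
```

```bash
python3 look.py wrist w19
```

```text
21.675 [ 0.533  -0.1528  0.0794] yawz -0.29 F [-1.69  0.92 10.77] gap 0.31587561557036153
```

View pics/w19.png

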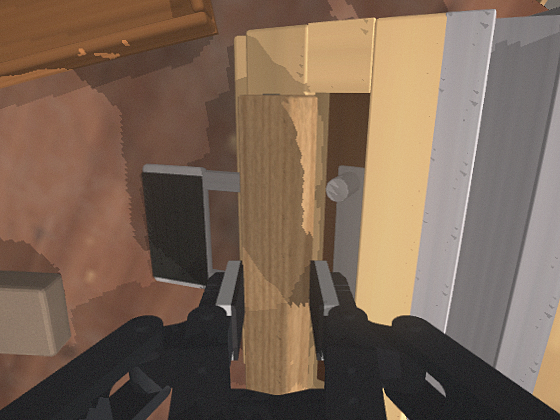

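Gap 27 mm, so the blank is held across corner and face. I'll lift slowly.

Emit:
{"api": "send_rows", "payload": {"steps": [[[1,0,0,0.004,0],[1,0,0,0.008,0],[1,0,0,0.014,0],[1,-0.002,0,0.022,0],[1,-0.005,0.001,0.03,0],[1,-0.005,0.001,0.04,0],[1,-0.005,0.001,0.05,0],[1,-0.005,0.001,0.05,0]]], "grip_force": 40}}

```text
t: 22.72
tcp_pos: [0.5284, -0.1519, 0.1295]
tool_rot: [0.102, 0.699, -0.102, 0.701]
force: [1.0, 0.2, -0.8]
finger_gap: 0.293
```

```bash
python3 look.py wrist w20
```

```text
22.725 [ 0.5284 -0.1519  0.1295] yawz -0.29 F [ 1.    0.17 -0.78] gap 0.29308714965067734
```

View pics/w20.png

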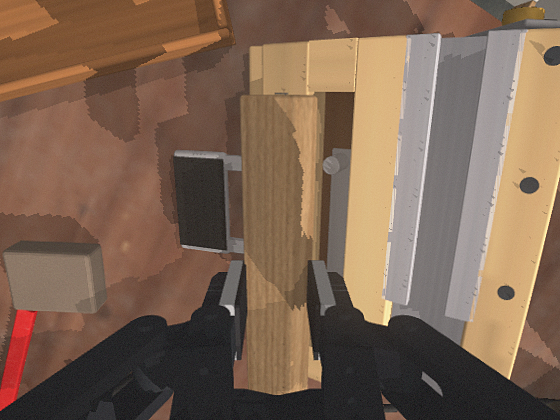

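Lifted: gap 25 mm, force about −1 N (the blank's weight), held at its middle. I'll carry it up and over to the tray, turning to the tray's long axis (yaw −0.055, centre about (0.440, 0.017)).

Emit:
{"api": "send_rows", "payload": {"steps": [[[1,0,0,0.03,0],[1,-0.01,0.01,0.07,-0.1],[1,-0.025,0.035,0.08,-0.28],[1,-0.04,0.07,0.08,-0.46],[1,-0.055,0.1,0.08,-0.64],[1,-0.07,0.13,0.08,-0.82],[1,-0.08,0.155,0.08,-1.0],[1,-0.088,0.169,0.08,-1.16]]]}}

```text
t: 23.78
tcp_pos: [0.4385, 0.0187, 0.208]
tool_rot: [0.47, 0.529, -0.47, 0.528]
force: [0.1, 0.8, -0.7]
finger_gap: 0.246
```

Emit:
{"api": "send_rows", "payload": {"steps": [[[1,0,0,0,-0.12],[1,0,0,0,-0.176],[1,0,0,0,-0.176],[1,0,0,0,-0.176]]]}}

```text
t: 24.28
tcp_pos: [0.4395, 0.0175, 0.2081]
tool_rot: [-0.513, -0.486, 0.514, -0.486]
force: [-0.2, -0.6, -1.3]
finger_gap: 0.243
```

```bash
python3 look.py wrist w21; python3 look.py top t21
```

```text
24.275 [0.4395 0.0175 0.2081] yawz -1.6253 F [-0.23 -0.58 -1.27] gap 0.2426707402994633
24.325 [0.4395 0.0174 0.2082] yawz -1.6255 F [ 0.65  0.5  -0.89] gap 0.24408662043606263
```

View pics/w21.png

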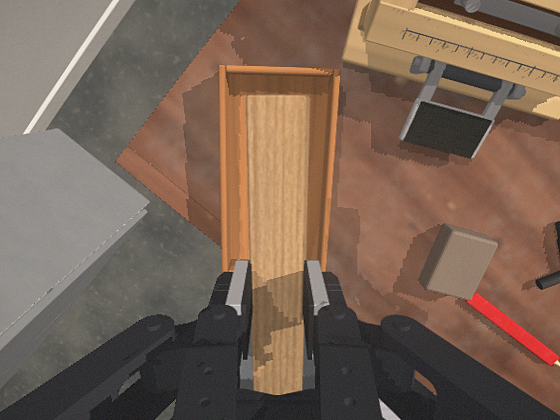

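View pics/t21.png

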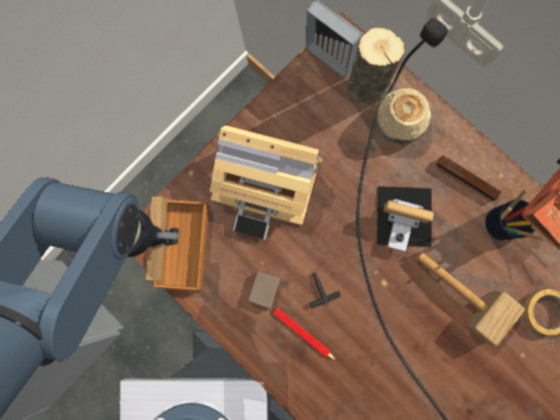

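Wrist: the blank is square in the fingers (gap 21 mm) and parallel to the tray walls. Top: the guide is standing on the mat at (404,217). I'll check the tray's far end, then lower.

Run:
```python
from h import *
import json
j=json.load(open("pics/w21.json"));p=cam("wrist",j["pos"],j["quat"])
print(onz(p,[(221,66),(339,72),(223,270),(328,262)],.034).round(4).tolist(), "blank far end",onz(p,[(247,96),(306,96)],.21).round(4).tolist())
```

```text
[[0.5381, 0.056, 0.034], [0.5283, -0.0393, 0.034], [0.3562, 0.0722, 0.034], [0.3591, -0.028, 0.034]] blank far end [[0.5144, 0.0231, 0.21], [0.5133, 0.0015, 0.21]]
```

Emit:
{"api": "send_rows", "payload": {"steps": [[[1,0,0,-0.04,0],[1,0,0,-0.09,0],[1,0,0,-0.13,0],[1,0,0,-0.16,0],[1,0,0,-0.175,0],[1,0,0,-0.18,0],[1,0,0,-0.18,0]]]}}

```text
t: 25.25
tcp_pos: [0.4399, 0.0174, 0.0283]
tool_rot: [0.514, 0.486, -0.514, 0.486]
force: [0.2, 0.9, -0.4]
finger_gap: 0.246
```

Emit:
{"api": "send_rows", "payload": {"steps": [[[1,0,0,-0.003,0],[1,0,0,-0.005,0],[1,0,0,-0.005,0]]]}}

```text
t: 25.62
tcp_pos: [0.4398, 0.0174, 0.0235]
tool_rot: [0.514, 0.486, -0.513, 0.486]
force: [0.6, -0.1, -1.2]
finger_gap: 0.248
```

Emit:
{"api": "send_rows", "payload": {"steps": [[[1,0,0,-0.003,0],[1,0,0,-0.004,0],[1,0,0,-0.004,0]]]}}

```text
t: 26.0
tcp_pos: [0.4399, 0.0174, 0.0204]
tool_rot: [0.514, 0.486, -0.513, 0.487]
force: [-1.9, -0.7, 13.0]
finger_gap: 0.243
```

Touching the floor at z 0.0204. I'll ease off, open partway inside the walls and rise.

Emit:
{"api": "send_rows", "payload": {"steps": [[[1,0,0,0.0035,0],[0.7,0,0,0.0035,0],[0.55,0,0,0.0035,0],[0.5,0,0,0.0035,0],[0.5,0,0,0.01,0],[0.5,0,0,0.04,0],[0.5,0,0,0.1,0],[0.5,0,0,0.16,0]]]}}

```text
t: 27.0
tcp_pos: [0.439, 0.0176, 0.1809]
tool_rot: [-0.513, -0.486, 0.514, -0.486]
force: [0.3, -1.0, 0.2]
finger_gap: 0.5
```

Emit:
{"api": "send_rows", "payload": {"steps": [[[0.5,0,0,0.05,0],[0.5,-0.04,0.04,0.08,0],[0.5,-0.06,0.07,0.08,0],[0.5,-0.06,0.07,0.08,0]]]}}

```text
t: 27.5
tcp_pos: [0.3771, 0.0889, 0.2599]
tool_rot: [-0.513, -0.487, 0.513, -0.487]
force: [-0.0, -0.6, -0.1]
finger_gap: 0.498
```

```bash
python3 look.py wrist w22; python3 look.py top t22; python3 look.py scene s22
python3 - <<'E'
import cv2
t=cv2.imread("pics/t22.png");s=cv2.imread("pics/s22.png")
a=cv2.resize(t[180:300,130:230],(400,480),interpolation=cv2.INTER_CUBIC);b=cv2.resize(t[170:270,360:443],(399,480),interpolation=cv2.INTER_CUBIC);cv2.imwrite("pics/z22.png",cv2.hconcat([a,b]))
E
```

```text
27.5 [0.3771 0.0889 0.2599] yawz -1.6228 F [-0.04 -0.61 -0.14] gap 0.4977212170859389
27.55 [0.3787 0.0881 0.2597] yawz -1.6237 F [0.23 0.49 0.05] gap 0.5032417500102065
27.6 [0.3797 0.0875 0.2596] yawz -1.6249 F [ 0.52 -1.07  0.2 ] gap 0.49622335942768886
```

View pics/w22.png

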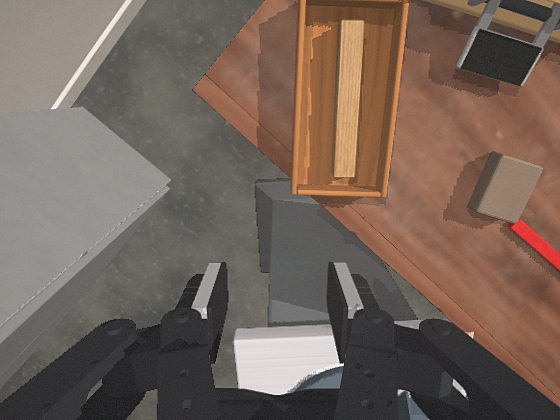

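View pics/z22.png

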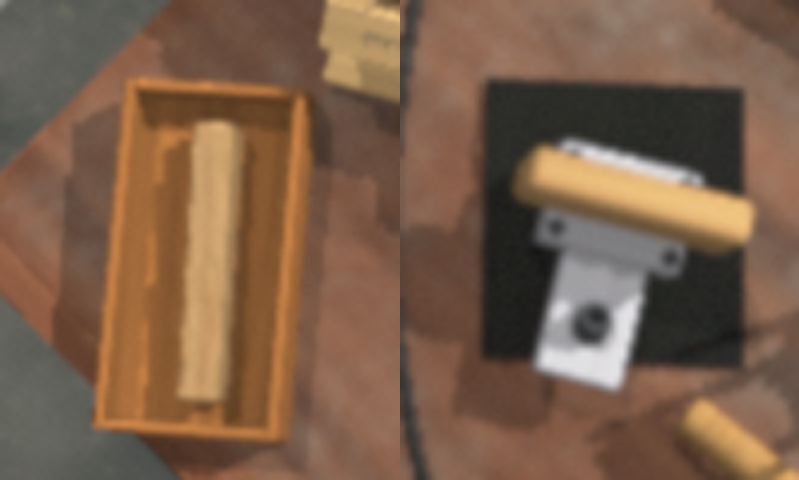

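View pics/s22.png

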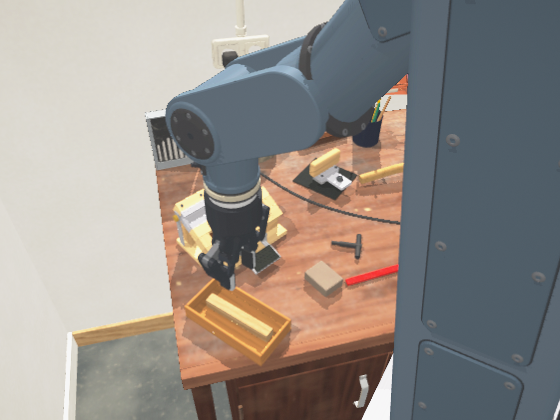

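Run:
```python
from h import *
t=cam("top")
Z=lambda x,y:((x+.5)/4+130-.5,(y+.5)/4+180-.5)
print("blank ends",onz(t,[Z(218,122),Z(203,400)],.028).round(4).tolist(), manip.sense()["qd"].round(3))
print(manip.sign_off())
```

```text
blank ends [[0.5156, 0.0117, 0.028], [0.3657, 0.019, 0.028]] [-0.014  0.016 -0.008 -0.001  0.     0.003]
the job is handed in; nothing more can be done
None
```

I unloaded the jig and handed the job in at about 27.6 s. Sign-off gives no verdict, so what follows is my own reading of the pictures and forces.

**What I did**
1. I gripped the drill guide's bar and slid it about 83 mm to the open bay. I lifted it square to the face, and it swung upright in the fingers as it came clear.
2. I stood the guide on the mat, pressed the paddle to its stop, and saw the blank standing up in its nest.
3. The raised blank leaned about 10° forward. With the tool only able to point down, squeezing it directly would have pushed it back into the nest. I tipped it forward onto the table's front strip with the back finger, gripped it there and laid it in the tray.

**What the last checks showed**
- **Guide:** it stands about 4 to 5 mm from the mat's centre. After release, the shoe and grip centres lined up vertically to within 1 mm, so it is upright.
- **Paddle:** it stopped about 15 mm below rest. I never read the ejector angle directly.
- **Blank:** it lies on the tray floor inside the walls, with its ends measured 150 mm apart as they should be.
- **Chuck key and sanding block:** both look untouched in the final scene picture.
- **Robot:** the gripper was clear of everything at hand-in.

**What disagreed**
- **Guide height in the grip:** the camera fit put the guide's foot 64 mm below the fingertips, but contact with the mat showed about 55 mm. I went by contact.
- **Contact forces:** the guide briefly saw about 29 N on the mat, and the paddle about 38 N at its stop. Both are within the limits.

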